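# Shake the dust filter, then hold the sprung suction gate half open

## Task

Shake the filter of the small dust canister clean by pressing its spring plunger head all the way down to its stop, and let it come back up. Then take the wooden knob of the spring-closed gate on the suction box, slide it out until the round suction hole is half open (half the gate's travel, the knob in line with the two bolt heads on the rails), and finish while still holding it there with the gripper, since it springs shut when let go. Leave the other things on the bench where they are.

Things in the scene. Friction and masses are not known exactly. Their poses are not given: they have to be found in the camera images.
- suction_box: Fixed low aluminium box. Origin on the bench, under the knob's axis when the gate is shut. Its x axis points from the knob to the box; the gate opens along -x. Box: x 75 to 235 mm, y -70 to 70, top 60 high; duct stub behind it to x 271. In front two steel rails (10 wide, top 54 high) at y +-55 run from the box to x -115, where a cross bar as high joins them to x -121.
- suction_hole (a point): Centre of the round suction hole, 70 mm diameter, in the top of the suction box, 60 mm above the bench. The gate plate under it covers it when shut; at half travel the plate's straight edge crosses this centre.
- half_mark (a point): Half-travel mark: the point midway between the two bolt heads (12 mm diameter, 6 mm high) that stand on the rails, at rail-top height, 54 mm above the bench. The gate is half open when the knob's axis is over this point, 40 mm from its shut position.
- gate (a joint): Travel of the gate in m: 0 shut (as it starts), 0.080 fully open, 0.040 half. The gate is a flat steel plate, 84 mm wide, top at 50 mm above the bench, sliding level between the rails along -x of the suction box. A spring always pulls it shut: about 4 N when shut, 9 N at half, 14 N fully open.
- knob (a point): Upright turned wooden knob fixed on the gate plate, a cylinder of 28 mm diameter and 52 mm tall. This point is the centre of its foot, 50 mm above the bench; its top is 102 mm above the bench. Its axes are those of the suction box. With the gate shut its axis is 75 mm from the front face of the box.
- canister: Fixed grey dust canister, a drum of 114 mm greatest diameter, top at 112 mm with a 26 mm collar up to 122 mm on its axis. Origin on the bench on its axis.
- plunger (a joint): How far the plunger is pressed down, in m: 0 up (as it starts), 0.022 at its stop. Spring force about 4 N at the start, 12 N at the stop; it comes back up by itself.
- plunger_top (a point): Centre of the top face of the plunger's black mushroom head (44 mm diameter, 12 mm thick, flat in the middle), 157 mm above the bench when up; it moves straight down with the plunger.
- beaker: Bystander: loose turned wooden beaker, 64 mm diameter, 90 mm tall, origin at the centre of its underside.
- chuck_ring: Bystander: loose steel chuck ring, 84 mm diameter, 26 mm tall, origin at the centre of its underside.
- bowl: Bystander: loose wooden bowl, 120 mm diameter, 45 mm tall, origin at the centre of its underside.
- gouge: Bystander: loose turning tool with a wooden handle, 220 mm long, lying on the bench along its x axis.
Mind the look-alikes: they are no part of the job. Of the things that look like the canister, the smallest one is meant.

How it is judged:
By the outcome, as a careful person would: the job done as asked, in the order asked, and still so for the second after the job is handed in, while the arm keeps its last pose, push and grip.
It also fails if it takes over 45 s, if anything falls off the work surface, if the arm or the gripper's body presses on something with over 40 N, if the wrist force passes 120 N, or if a joint passes its speed limit or range.

## Robot

A 6-joint arm with a two-finger parallel gripper is mounted at the origin on the work surface. World frame = base frame: x ahead of the robot, y to its left, z up, the work surface at z = 0. Lengths are in mm, angles in degrees, forces in N, time in s.
With the tool pointing down it reaches from about 300 to 850 mm from the base axis. Payload 4.2 kg.
Tool frame: the origin (TCP) lies at the very end of the fingers, on their centre line; the grasp point (between the pads) lies 19 mm behind it; z points along the fingers, y is the line along which they close (so a half turn about z gives the same grasp; the last joint's range is limited). The gripper opens to 91 mm and grips with 3 to 60 N. Pads are 32 mm wide; open, the fingers measure 118 mm over their backs; the gripper's body (76 mm by 178 mm) begins 60 mm behind the grasp point.
Start: joints at [-76.031, 18.312, 89.639, -0, 72.044, -1.146], TCP at [149.934, -555.124, 213.976] pointing down, gripper open.
Joint ranges: [-177.97, 177.97], [-48.28, 115.42], [12.27, 149.76], [-77.06, 257.06], [2.81, 150.46], [-146.56, 146.56]. Speed limits (degrees/s): [147.25, 147.25, 180, 180, 180, 180].

## Interface

Orientations are given as [roll, pitch, yaw] about the fixed x, y, z axes, in that order (R = Rz(yaw) Ry(pitch) Rx(roll)).
In Python, from workcell import env gives the robot as it stands.
- The arm moves only by the shell command python3 -m pendant 'ROWS' [FORCE]. ROWS is a JSON object of lists of equal length, an entry for each row: "translation": the shift along the tool's x, y, z in mm, a list of three; "roll": the turn about the tool's z in rad; "hand": the closure in counts, from 0 (fully open) to 255 (shut). In form: {"translation": [[dx, dy, dz], ...], "roll": [roll, ...], "hand": [hand, ...]}. A call has exactly 8 rows; each row shifts and turns the commanded pose from where the row before left it, along the tool's axes as they then stand; what a row does not reach is not made up. A row lasts 1/12 s, in which the tool goes at most 41.7 mm and 7.16 degrees, less where a joint would pass 70% of its speed; a pose out of reach is approached as far as the arm can. A call with a gripper value outside its range is refused whole. The fingers move at their own pace and stop on an object; FORCE is the grip in N (left out, the last holds). Time passes only in rows, so rows that do not move let the fingers close, or fill a call up. It gives the time, the measured TCP pose, the force, the opening and the grip force at its end, in the units of the state.
- env.state(): the state, without advancing time (a new reading comes with each control period).
- env.grab_frame(name): name is "scene" or "top" or "wrist"; returns a dict with "frame" (384x512x3 uint8, red, green, blue), "z_map" (384x512 float32, mm along the optical axis (not along the pixel's ray), 0 where there is no reading), "fx", "fy", "cx", "cy" (pixels), "pose" (4x4, takes a point from camera to world coordinates). Camera axes: x right, y down, z forward; pixel columns grow to the right and rows downward; lengths in mm; the calibration is good to about 2 mm. The wrist camera is an equidistant fisheye: a pixel r from the principal point sees the ray r / f radians off the axis. A picture is of the moment at which its call begins.
- env.job_done(): hands the job in; it is judged then, once.
Trained networks look in a picture, given as the dict that the camera call returned (one of the last four; its "shot" number tells which), for a name from the list of things; names that differ only in an ending like _2 or _b are one class to them, and where a whole thing is asked for, a point or a joint stands for the part that bears it (a point fixed in the world has none). Each returns a list of dicts, best first, with "score" (0 to 1); they miss things now and then, are a little off and sometimes report something else, mostly with a low value. They report only what shows in the picture. A call takes as long as a camera call. They do not tell look-alikes from the thing itself.
- env.recognise(picture, label): "rect" ([centre column, centre row, width, height] in pixels, round what is visible of it).
- env.regions_of(picture, label): "pixels" (384x512 bool, what is visible of it) and "rect" ([centre column, centre row, width, height] in pixels, round what is visible of it).
The state is a dict: "time_s": time; "qpos": joint angles; "qvel": joint speeds; "effort": joint torques, N m; "ee_pos": TCP position; "ee_rot": TCP orientation; "force": force on the tool from outside, world axes, zero at the start; "torque": the same for the moment, N m; "gripper_width": finger opening in mm; "gripper_force": force on a finger pad.
Only numpy, scipy, OpenCV 4.12 (cv2) and the standard library are available. Lean on these libraries where they do the work, as an engineer would, in place of code of your own. Each camera call takes 0.05 s, during which the arm holds its last target. There are 200 camera calls.

## Working session

There is one attempt and no reset: what is moved stays moved. The work goes in short steps, Python scripts to look and compute and a shell command to move; the robot and the scene stay as the last step left them, time stands still between calls to the robot, and variables do not carry over. Pictures are saved under pics/ and viewed, at most 10 in all, crops included, and the job is handed in when it is done.

```bash
mkdir -p pics
cat > h.py <<'E'
import numpy as np,cv2
from workcell import env
def world(d,mask=None):
    z=d["z_map"];v,u=np.indices(z.shape)
    P=np.stack([(u-d["cx"])/d["fx"]*z,(v-d["cy"])/d["fy"]*z,z],-1)
    return P@d["pose"][:3,:3].T+d["pose"][:3,3]
def save(d,n): cv2.imwrite(f"pics/{n}.png",d["frame"][:,:,::-1])
E
python3 - <<'E'
from h import *
s=env.state();print({k:np.round(s[k],2) for k in("time_s","ee_pos","ee_rot","force","gripper_width")})
for n in("top","scene"):
    d=env.grab_frame(n);save(d,n);W=world(d)
    for l in("canister","plunger_top","knob","suction_box","beaker","chuck_ring","bowl","gouge"):
        for r in env.regions_of(d,l):
            p=W[r["pixels"]&(d["z_map"]>0)]
            if len(p)==0: continue
            t=p[p[:,2]>np.percentile(p[:,2],98)-6]
            print(n,l,round(r["score"],2),np.round(r["rect"]),"top",np.round((t.max(0)+t.min(0))/2),"ext",np.round(t.max(0)-t.min(0)),len(t),"med",np.round(np.median(p,0)),"min",np.round(p.min(0)),"max",np.round(p.max(0)))
E
```

```text
{'time_s': np.float64(0.0), 'ee_pos': array([ 149.8 , -554.63,  213.14]), 'ee_rot': array([-179.9 ,    0.  ,   15.11]), 'force': array([-0.71, -0.85, -0.53]), 'gripper_width': np.float64(91.25)}
top canister 0.97 [235. 224.  46.  50.] top [464.  68. 220.] ext [57. 57. 12.] 230 med [456.  66. 154.] min [386. -12.   0.] max [568. 150. 226.]
top canister 0.84 [176. 147.  52.  50.] top [748. 279. 218.] ext [55. 56.  9.] 222 med [728. 268. 152.] min [670. 202.  -7.] max [876. 396. 223.]
top canister 0.58 [183. 204.  38.  26.] top [544. 262. 158.] ext [40. 43.  9.] 122 med [535. 254. 111.] min [488. 203.  -3.] max [599. 317. 163.]
top canister 0.57 [177. 201.  17.  17.] top [544. 263. 159.] ext [40. 40.  7.] 91 med [544. 263. 157.] min [524. 241. 150.] max [564. 284. 163.]
top plunger_top 0.66 [234. 221.  20.  24.] top [464.  67. 221.] ext [57. 53.  9.] 150 med [464.  68. 216.] min [434.  40. 153.] max [502.  97. 226.]
top plunger_top 0.64 [168. 137.  19.  24.] top [748. 279. 219.] ext [54. 56.  7.] 146 med [747. 279. 216.] min [719. 251. 150.] max [783. 320. 223.]
top plunger_top 0.62 [17
[... 2926 characters left out ...]
xt [117. 114.  10.] 135 med [459. 454.  26.] min [368. 394.  -6.] max [537. 508.  53.]
scene bowl 0.68 [184. 207.  26.  55.] top [ 522. -262.  103.] ext [27. 22.  9.] 31 med [ 553. -242.   53.] min [ 440. -308.    3.] max [ 692. -184.  108.]
scene gouge 0.76 [145. 168.  26.  36.] top [ 352. -470.   30.] ext [103.  23.   8.] 55 med [ 366. -470.   22.] min [ 299. -489.    0.] max [ 506. -456.   33.]
scene gouge 0.69 [336. 179.  16.  30.] top [332. 249.  92.] ext [67. 56. 10.] 57 med [348. 250.  64.] min [236. 219.  -2.] max [365. 279.  97.]
scene gouge 0.44 [186. 208.  24.  53.] top [ 522. -264.  104.] ext [27. 27. 11.] 38 med [ 554. -241.   53.] min [ 418. -317.   -4.] max [ 692. -181.  110.]
```

View pics/top.png

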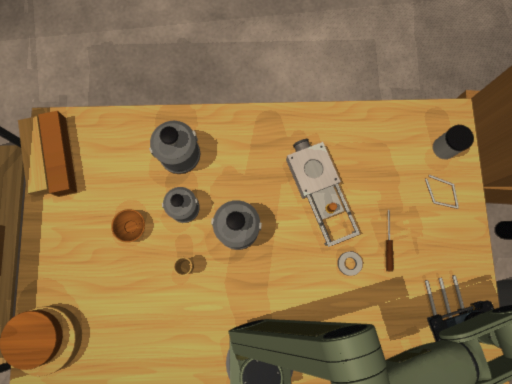

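View pics/scene.png

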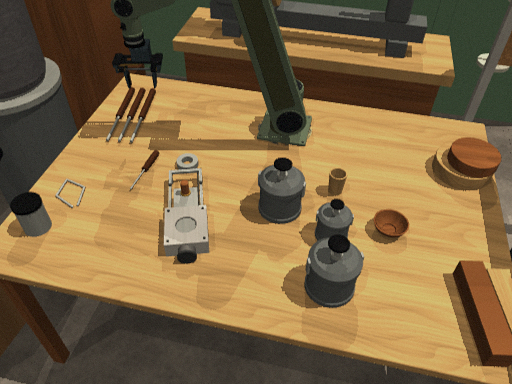

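The smallest canister is at top-image pixel (180,203), with its plunger at about (544,262). The knob is at (333,207), with the box beyond it. I'll lift and travel towards the plunger, closing the fingers on the way.

```bash
python3 -m pendant '{"translation":[[25,-29,-10],[25,-29,-10],[25,-29,-10],[25,-29,-10],[25,-29,-10],[25,-29,-10],[25,-29,-10],[25,-29,-10]],"roll":[0,0,0,0,0,0,0,0],"hand":[255,255,255,255,255,255,255,255]}' 20; python3 -m pendant '{"translation":[[25,-29,0],[25,-29,0],[25,-29,0],[25,-29,0],[25,-29,0],[25,-29,0],[25,-29,0],[25,-29,0]],"roll":[0,0,0,0,0,0,0,0],"hand":[255,255,255,255,255,255,255,255]}'
```

```text
time_s: 1.57
ee_pos: [282.8, -277.2, 294.6]
ee_rot: [180.0, -0.0, 15.1]
force: [1.0, -0.5, -0.3]
gripper_width: 40.3
gripper_force: 0.0
time_s: 2.23
ee_pos: [415.4, -0.9, 294.3]
ee_rot: [180.0, -0.1, 15.1]
force: [0.3, -0.2, 0.2]
gripper_width: 0.5
gripper_force: 0.0
```

Run:
```python
from h import *
k=np.array([521.,-262])
for n in("top","scene"):
    d=env.grab_frame(n);W=world(d).reshape(-1,3)
    best=None
    q=W[(d["z_map"].ravel()>0)]
    q=q[(np.hypot(*(q[:,:2]-k).T)<260)]
    kn=q[(q[:,2]>80)&(np.hypot(*(q[:,:2]-k).T)<25)]
    box=q[(q[:,2]>54)&(q[:,2]<66)]
    rel=box[:,:2]-k; box=box[np.hypot(*rel.T)>80]
    # box top: min area rect
    c,s,a=cv2.minAreaRect(box[:,:2].astype(np.float32))
    print(n,"knob",kn.mean(0).round(1),((kn.max(0)+kn.min(0))/2).round(1),"rect",c,s,a,"yaw by centroid",np.degrees(np.arctan2(*(np.median(box[:,:2],0)-k)[::-1])),len(box))
```

```text
top knob [ 518.9 -261.3   99.3] [ 518.4 -262.2   94.5] rect (586.1265869140625, -238.9159698486328) (381.1563720703125, 141.93739318847656) 19.895193099975586 yaw by centroid 19.387535979143305 1508
scene knob [ 524.5 -261.9   97.5] [ 521.5 -264.1   94. ] rect (584.5257568359375, -240.85836791992188) (385.3097229003906, 140.41766357421875) 20.055633544921875 yaw by centroid 18.196922570359835 1545
```

```bash
python3 -m pendant '{"translation":[[24,-27.5,0],[24,-27.5,0],[24,-27.5,0],[24,-27.5,0],[24,-27.5,18],[24,-27.5,18],[24,-27.5,18],[24,-27.5,18]],"roll":[0,0,0,0,0,0,0,0],"hand":[255,255,255,255,255,255,255,255]}'
python3 - <<'E'
from h import *
d=env.grab_frame("wrist");save(d,"w1");print(d["fx"],d["cx"],d["cy"],d["pose"].round(2).tolist())
for r in env.regions_of(d,"plunger_top")[:3]:
    print(r["score"],r["rect"])
    v,u=np.nonzero(r["pixels"])
    z=d["z_map"][v,u];du,dv=u-d["cx"],v-d["cy"];rr=np.hypot(du,dv);th=rr/d["fx"]
    t=np.tan(th)/np.maximum(rr,1e-6)*z
    P=np.stack([du*t,dv*t,z],-1)@d["pose"][:3,:3].T+d["pose"][:3,3]
    P=P[(z>0)];P=P[(P[:,2]>148)&(P[:,2]<166)]
    if len(P): print(((P.max(0)+P.min(0))/2).round(1),np.ptp(P,axis=0).round(1),np.median(P,0).round(1))
E
```

```text
time_s: 3.0
ee_pos: [543.8, 260.3, 221.2]
ee_rot: [180.0, -0.0, 15.1]
force: [0.5, 0.3, -0.3]
gripper_width: 0.2
gripper_force: 0.0
297.3186396354542 256.6694211573327 193.78199912722687 [[0.26, -0.93, -0.25, 612.54], [-0.97, -0.25, -0.07, 278.59], [-0.0, 0.26, -0.97, 392.11], [0.0, 0.0, 0.0, 1.0]]
0.64 [254.7, 201.3, 52.4, 50.0]
[544.9 261.9 153.8] [40.8 43.2 10.7] [549.2 264.1 156.7]
0.64 [404.3, 358.3, 13.8, 21.6]
[406.1  45.  154.7] [2.7 2.1 1.1] [406.1  45.  154.7]
```

View pics/w1.png

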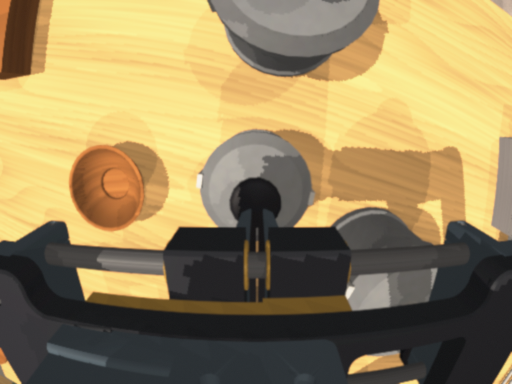

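The wrist view shows the closed fingertips directly over the small canister's black head at (256,200), so I'll press down.

```bash
python3 -m pendant '{"translation":[[1,-1,15],[0,0,15],[0,0,15],[0,0,10],[0,0,8],[0,0,6],[0,0,6],[0,0,4]],"roll":[0,0,0,0,0,0,0,0],"hand":[255,255,255,255,255,255,255,255]}'; python3 -m pendant '{"translation":[[0,0,2],[0,0,2],[0,0,1],[0,0,1],[0,0,0],[0,0,0],[0,0,0],[0,0,0]],"roll":[0,0,0,0,0,0,0,0],"hand":[255,255,255,255,255,255,255,255]}'
```

```text
time_s: 3.77
ee_pos: [543.7, 259.6, 144.1]
ee_rot: [179.9, 0.0, 15.1]
force: [-2.8, -3.8, 8.3]
gripper_width: 0.8
gripper_force: 4.3
time_s: 4.43
ee_pos: [543.7, 259.6, 139.3]
ee_rot: [179.9, -0.0, 15.1]
force: [-3.1, -3.3, 9.5]
gripper_width: 0.3
gripper_force: 4.9
```

```bash
python3 -m pendant '{"translation":[[0,0,1],[0,0,1],[0,0,1],[0,0,1],[0,0,1],[0,0,0],[0,0,0],[0,0,0]],"roll":[0,0,0,0,0,0,0,0],"hand":[255,255,255,255,255,255,255,255]}'
```

```text
time_s: 5.1
ee_pos: [543.7, 259.6, 135.3]
ee_rot: [179.9, -0.1, 15.1]
force: [-5.1, -4.6, 14.1]
gripper_width: 0.3
gripper_force: 7.1
```

```bash
python3 -m pendant '{"translation":[[0,0,1],[0,0,1],[0,0,1],[0,0,0],[0,0,0],[0,0,0],[0,0,0],[0,0,0]],"roll":[0,0,0,0,0,0,0,0],"hand":[255,255,255,255,255,255,255,255]}'
```

```text
time_s: 5.77
ee_pos: [543.8, 259.7, 135.1]
ee_rot: [179.9, -0.2, 15.1]
force: [-8.9, -6.7, 28.5]
gripper_width: 0.4
gripper_force: 13.9
```

The stop is reached: the force jumped to 28 N with no further travel. Now I'll release, lift and go towards the knob.

```bash
python3 -m pendant '{"translation":[[0,0,-15],[0,0,-25],[0,0,-35],[0,0,-35],[0,0,-35],[-11,35.5,0],[-11,35.5,0],[-11,35.5,0]],"roll":[0,0,0,0,0,0,0,0],"hand":[255,255,255,255,255,255,255,255]}'; python3 -m pendant '{"translation":[[-11,35.5,0],[-11,35.5,0],[-11,35.5,0],[-11,35.5,0],[-11,35.5,0],[-11,35.5,0],[-11,35.5,0],[-11,35.5,0]],"roll":[0,0,0,0,0,0,0,0],"hand":[0,0,0,0,0,0,0,0]}'; python3 -m pendant '{"translation":[[-11,35.5,0],[-11,35.5,0],[-11,35.5,0],[0,0,0],[0,0,0],[0,0,0],[0,0,0],[0,0,0]],"roll":[0,0,-0.12,-0.12,-0.12,-0.12,-0.12,-0.12],"hand":[0,0,0,0,0,0,0,0]}';  python3 -m pendant '{"translation":[[0,0,10],[0,0,10],[0,0,10],[0,0,10],[0,0,10],[0,0,10],[0,0,10],[0,0,0]],"roll":[-0.12,-0.12,-0.12,-0.12,-0.12,-0.12,-0.12,-0.096],"hand":[0,0,0,0,0,0,0,0]}'
python3 - <<'E'
from h import *
d=env.grab_frame("top")
W=world(d).reshape(-1,3);q=W[(np.hypot(*(W[:,:2]-[544,262]).T)<22)];print("plunger top z",np.percentile(q[:,2],[50,90,98]).round(1))
d=env.grab_frame("wrist");save(d,"w2")
v,u=np.indices(d["z_map"].shape);z=d["z_map"];du,dv=u-d["cx"],v-d["cy"];rr=np.hypot(du,dv)
t=np.tan(rr/d["fx"])/np.maximum(rr,1e-6)*z
P=(np.stack([du*t,dv*t,z],-1)@d["pose"][:3,:3].T+d["pose"][:3,3]).reshape(-1,3)[(z>0).ravel()]
k=np.array([521,-262.])
for i in range(5):
    kn=P[(abs(P[:,2]-102)<5)&(np.hypot(*(P[:,:2]-k).T)<30)]; k=(kn[:,:2].max(0)+kn[:,:2].min(0))/2
print("knob",k,kn.mean(0),np.ptp(kn,axis=0))
b=P[(abs(P[:,2]-56)<8)&(np.hypot(*(P[:,:2]-k).T)<270)&(np.hypot(*(P[:,:2]-k).T)>60)]
print(cv2.minAreaRect(b[:,:2].astype(np.float32)))
E
```

```text
time_s: 6.43
ee_pos: [539.9, 148.4, 275.3]
ee_rot: [180.0, -0.2, 15.2]
force: [-0.1, -0.8, -0.7]
gripper_width: 0.7
gripper_force: 0.0
time_s: 7.1
ee_pos: [528.5, -149.8, 274.7]
ee_rot: [179.9, -0.1, 15.1]
force: [1.4, -0.5, 0.8]
gripper_width: 50.7
gripper_force: 0.0
time_s: 7.77
ee_pos: [524.7, -259.7, 274.5]
ee_rot: [179.9, -0.0, 56.7]
force: [0.6, -0.2, 0.2]
gripper_width: 91.2
gripper_force: 0.0
time_s: 8.43
ee_pos: [523.7, -259.0, 202.4]
ee_rot: [-179.9, -0.1, 110.3]
force: [0.1, -0.3, 0.0]
gripper_width: 91.1
gripper_force: 0.0
plunger top z [156.  159.7 161.8]
knob [ 518.7700374  -263.27366812] [ 518.63070387 -262.61805807  101.61648677] [27.34142903 26.63484432  7.05690758]
((588.99609375, -238.84266662597656), (390.9544982910156, 140.53067016601562), 20.281982421875)
```

View pics/w2.png

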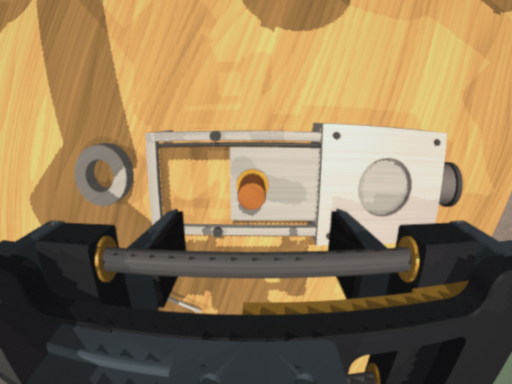

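The plunger is back up (top about 157). The wrist view shows the knob at (251,190), between the rails and the open fingers. The bolt heads are at (216,135) and (217,231). I'll correct by (-2,-6) and descend to z≈61.

```bash
python3 -m pendant '{"translation":[[-2,-6,5],[0,0,25],[0,0,25],[0,0,25],[0,0,25],[0,0,20],[0,0,11],[0,0,5]],"roll":[0,0,0,0,0,0,0,0],"hand":[0,0,0,0,0,0,0,0]}'; python3 -m pendant '{"translation":[[0,0,0],[0,0,0],[0,0,0],[0,0,0],[0,0,0],[0,0,0],[0,0,0],[0,0,0]],"roll":[0,0,0,0,0,0,0,0],"hand":[255,255,255,255,255,255,255,255]}' 40;  python3 -m pendant '{"translation":[[0,0,0],[0,0,0],[0,0,0],[0,0,0],[0,0,0],[0,0,0],[0,0,0],[0,0,0]],"roll":[0,0,0,0,0,0,0,0],"hand":[255,255,255,255,255,255,255,255]}' 40
```

```text
time_s: 9.2
ee_pos: [518.8, -263.1, 61.5]
ee_rot: [-179.9, -0.1, 109.9]
force: [-0.0, 0.2, 0.3]
gripper_width: 90.9
gripper_force: 0.0
time_s: 9.87
ee_pos: [519.9, -263.1, 63.2]
ee_rot: [180.0, 0.0, 110.0]
force: [-0.6, -0.4, -0.5]
gripper_width: 40.5
gripper_force: 0.0
time_s: 10.53
ee_pos: [519.9, -263.0, 63.0]
ee_rot: [180.0, 0.0, 110.0]
force: [2.0, 0.7, -0.5]
gripper_width: 27.3
gripper_force: 40.0
```

```bash
python3 -m pendant '{"translation":[[0,-4,0],[0,-7,0],[0,-8,0],[0,-8,0],[0,-7,0],[0,-4,0],[0,-2,0],[0,0,0]],"roll":[0,0,0,0,0,0,0,0],"hand":[255,255,255,255,255,255,255,255]}'
python3 - <<'E'
from h import *
s=env.state();print({k:np.round(s[k],2) for k in("time_s","ee_pos","ee_rot","force","gripper_width","gripper_force")})
p=np.array(s["ee_pos"][:2])
e=np.array([np.cos(np.radians(20.2)),np.sin(np.radians(20.2))]);print("travel",(p-[518.7,-263.2])@e,"from grasp",(p-[519.9,-263.0])@e)
f=cv2
for n in("top","scene","wrist"):
    d=env.grab_frame(n)
    if n=="scene": cv2.imwrite("pics/s3.png",cv2.resize(d["frame"][130:280,110:270,::-1],None,fx=4,fy=4))
    if n=="wrist": save(d,"w3")
E
```

```text
time_s: 11.2
ee_pos: [483.6, -276.3, 63.0]
ee_rot: [179.8, 0.0, 109.9]
force: [7.7, 4.2, -3.8]
gripper_width: 27.4
gripper_force: 40.0
{'time_s': np.float64(11.2), 'ee_pos': array([ 483.55, -276.31,   62.97]), 'ee_rot': array([1.7980e+02, 3.0000e-02, 1.0993e+02]), 'force': array([ 7.69,  4.18, -3.8 ]), 'gripper_width': np.float64(27.43), 'gripper_force': np.float64(40.01)}
travel -37.51301220627933 from grasp -38.70826347339044
```

View pics/s3.png

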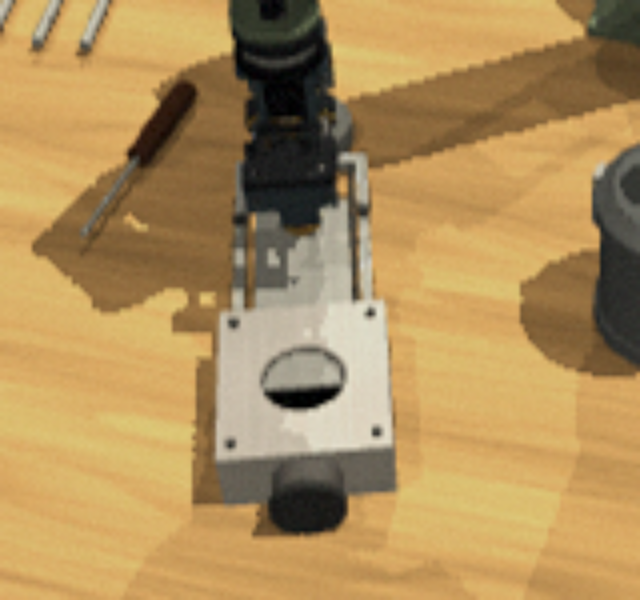

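View pics/w3.png

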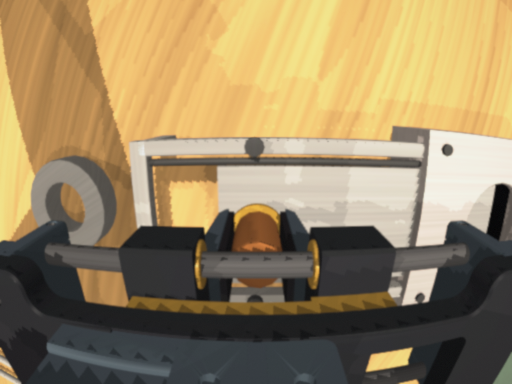

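The hole is nearly half open: in the wrist view the bolts at (254,147) and (256,299) are almost in line with the knob at (257,235). I'll ray-cast the bolts and knob to check the remainder.

```bash
python3 -m pendant '{"translation":[[0,-1.3,0],[0,0,0],[0,0,0],[0,0,0],[0,0,0],[0,0,0],[0,0,0],[0,0,0]],"roll":[0,0,0,0,0,0,0,0],"hand":[255,255,255,255,255,255,255,255]}'
python3 - <<'E'
from h import *
s=env.state();p=np.array(s["ee_pos"][:2]);a=np.radians(20.2);e=np.array([np.cos(a),np.sin(a)])
print("from grasp",(p-[519.9,-263.0])@e,"from seen knob",(p-[518.7,-263.2])@e)
d=env.grab_frame("wrist");g=cv2.cvtColor(d["frame"],cv2.COLOR_RGB2GRAY)
def ray(u,v,z):
    du,dv=u-d["cx"],v-d["cy"];r=np.hypot(du,dv);th=r/d["fx"]
    w=d["pose"][:3,:3]@[np.sin(th)*du/r,np.sin(th)*dv/r,np.cos(th)];o=d["pose"][:3,3]
    return (o+w*(z-o[2])/w[2])[:2]
m=(g<110)[134:160,235:275];n,l,st,c=cv2.connectedComponentsWithStats(m.astype(np.uint8))
for i in range(1,n):
    if st[i,4]>60:
        u,v=c[i]+[235,134];b=ray(u,v,58);print("bolt",u,v,st[i],b,"bolt minus tcp: along",(b-p)@e,"across",(b-p)@[-e[1],e[0]])
d=env.grab_frame("scene");W=world(d)
cv2.imwrite("pics/s4.png",cv2.resize(d["frame"][205:245,165:210,::-1],None,fx=12,fy=12,interpolation=cv2.INTER_CUBIC))
E
```

```text
time_s: 12.02
ee_pos: [482.8, -276.6, 63.0]
ee_rot: [179.8, 0.0, 110.0]
force: [7.7, 4.4, -1.6]
gripper_width: 27.7
gripper_force: 40.0
from grasp -39.52688318289647 from seen knob -38.331631915785366
bolt 255.36814621409923 149.73629242819842 [  0   4  40  22 383] [ 463.2575865 -227.8463096] bolt minus tcp: along -1.493120697188709 across 52.47884248179174
```

View pics/s4.png

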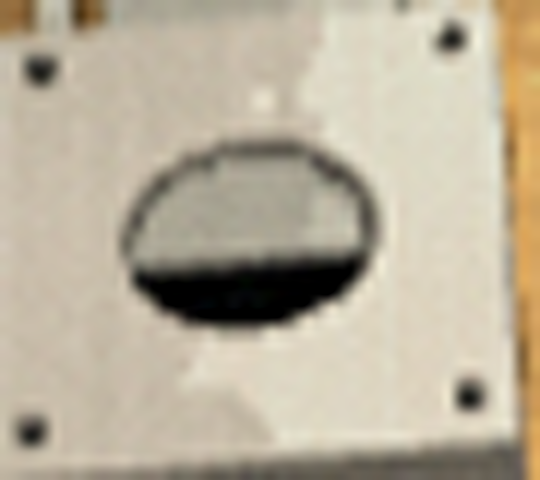

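The edge at row ~262, allowing for the plate lying 10 mm below the top (~26 px), sits on the hole's centre. I'll add a last 0.7 mm, firm up the grip and settle.

```bash
python3 -m pendant '{"translation":[[0,-0.7,0],[0,0,0],[0,0,0],[0,0,0],[0,0,0],[0,0,0],[0,0,0],[0,0,0]],"roll":[0,0,0,0,0,0,0,0],"hand":[255,255,255,255,255,255,255,255]}' && python3 -c "
from workcell import env
print(env.job_done())"
```

```text
time_s: 12.78
ee_pos: [482.2, -276.8, 63.0]
ee_rot: [179.8, 0.0, 110.0]
force: [7.9, 4.2, -3.3]
gripper_width: 27.3
gripper_force: 40.0
the job is handed in; nothing more can be done
None
```

I pressed the small canister's plunger to its stop and it came back up, then slid the gate out about 40 mm to half open and handed the job in at 12.8 s with the gripper still holding the knob at 40 N; the gate position is measured to within about 1–2 mm, and no verdict came back.

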